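# Set the terminal tweezers to the gap gauge

### The job

Pick the sprung tweezers up off their stand by the ribbed grip plates and, with the tips still clearly farther apart than the two lines, bring them level over the white deck of the gap gauge, pointing along the lines and with the tips over the middle of the lines. There squeeze them until each tip stands over its line, never letting the tips meet, and finish while still holding them so: steady at that gap, tips close above the deck (about a centimetre or two) without touching it. Leave the other things on the bench alone.

Things in the scene. Friction and masses are not known exactly. Their poses are not given: they have to be found in the camera images.
- tweezers: Metal sprung tweezers, 210 mm long, lying across the stand: a 22 mm wide bridge at the back, two straight blades 14 mm high (8 mm at the tips), about 0.1 kg. Origin: centre line, underside level, between the ribbed grip plates (44 mm long): grip there from above, across the blades. x to the tips (x = +75 mm), y to the left blade, z up. Pivots at x = -110 mm, balance near x = -10 mm.
- tip_l (a point): Tip of the left (+y) blade: front end of its inner face, 4 mm above the underside. Tip gap = distance tip_l to tip_r: 44 mm relaxed, stopped at about 3 mm. The blades move together, mirrored, and spring open. Outside width at the grip plates: 48.6 mm relaxed, 33.1 mm at 18 mm gap.
- tip_r (a point): Tip of the right (-y) blade, likewise. Each mm squeezed at the grip plates closes the tips by 1.68 mm. Spring force at the plates, per side: 0.5 N for each mm of tip gap closed (13 N at 18 mm gap), so a gripper told to shut with 20 N overruns the mark: stop it at a width.
- tips_mid (a point): Point midway between the tips, fixed to the tweezers at x = 75 mm, y = 0, z = 4 mm of tweezers; x along the tweezers.
- stand: White plastic tweezer stand, fixed: foot 200 x 60 mm, 8 mm thick, x = -120 to +80 mm, with two cross-saddles 36 mm high: at x = -105 mm (18 mm long) under the bridge and x = +50 mm (14 mm long, 60 mm wide) under the blades; open between them down to the foot. Origin: on the table below the tweezers' grip point as they lie at the start; x towards the tips.
- gauge: Gap gauge, fixed to the table: an aluminium block 64 x 70 mm with a white deck 40 mm above the table, on a dark steel foot 70 x 120 mm and 10 mm thick. Two black lines, each 50 mm long, run along its x on the deck at y = +9 and -9 mm (18 mm apart). Origin: centre of the underside; either end may serve as the front.
- mark (a point): Centre of the deck, midway between the two lines, on the deck's surface; x runs along the lines, z up.
- sleeve_a: Bystander: brass sleeve, standing, 26 mm diameter, 32 mm tall. Origin: underside.
- sleeve_b: Bystander: steel sleeve, standing, 20 mm diameter, 24 mm tall. Origin: underside.
- pin: Bystander: dark steel round pin, standing, 16 mm diameter, 40 mm tall. Origin: underside.
- driver: Bystander: screwdriver with black handle, lying.
- oil: Bystander: clear oil bottle, standing, 48 mm diameter, 110 mm tall. Origin: underside.
- spanner: Bystander: steel spanner, lying.
There are look-alikes about, which are no part of the job. What is shaped like the stand but blue or orange is not meant.

How it is judged:
By the outcome, as a careful person would: the job done as asked, in the order asked, and still so for the second after the job is handed in, while the arm keeps its last pose, push and grip.
It also fails if it takes over 40 s, if anything falls off the work surface, if the arm or the gripper's body presses on something with over 40 N, if the wrist force passes 120 N, or if a joint passes its speed limit or range.

### The arm

A 7-joint arm with a two-finger parallel gripper is mounted at the origin on the work surface. World frame = base frame: x ahead of the robot, y to its left, z up, the work surface at z = 0. Lengths are in m, angles in rad, forces in N, time in s.
With the tool pointing down it reaches from about 0.425 to 1.025 m from the base axis. Payload 9.4 kg.
Tool frame: the origin (TCP) lies midway between the tips of the shut fingers; the grasp point (between the pads) lies 19 mm behind it (arm.grip_depth is the distance from the TCP to the grasp point, in m); z points along the fingers, y is the line along which they close (so a half turn about z gives the same grasp; the last joint's range is limited). The gripper opens to 85 mm and grips with 20 to 120 N. Pads are 22 mm wide; open, the fingers measure 114 mm over their backs; the gripper's body (76 mm by 85 mm) begins 54 mm behind the grasp point. The pads swing forward as they close: fully open they stand 13 mm farther back than shut.
Start: joints at [-1.207, 0.599, -0.003, 1.599, 0.002, 0.943, -0.08], TCP at [0.309, 0.656, 0.231] pointing down, gripper open.
Joint ranges: [-2.57, 2.57], [-0.35, 1.97], [-1.29, 1.29], [0.11, 2.56], [-1.05, 4.19], [0.11, 1.86], [-2.63, 2.63]. Speed limits (rad/s): [2.22, 2.22, 3.01, 3.01, 3.14, 3.14, 3.14].

### API

Orientations are given as a rotation vector (axis times angle).
In Python, from rig import arm gives the robot as it stands.
- The arm moves only by the shell command python3 -m crank 'ROWS' [FORCE]. ROWS is JSON, a list of rows, each a list of 7 numbers: the turn, a rotation vector about the tool's x, y, z as a fraction of full scale, then the shift along the tool's x, y, z as a fraction of full scale, then the closure, from -1 (fully open) to 1 (shut). In form: [[ax, ay, az, dx, dy, dz, claw], ...]. A call has 1 to 12 rows; each row shifts and turns the commanded pose from where the row before left it, along the tool's axes as they then stand; what a row does not reach is not made up. Full scale, the value 1, is 25 mm for a shift and 6 degrees for a turn. A row lasts 1/12 s, in which the tool goes at most 41.7 mm and 7.16 degrees, less where a joint would pass 70% of its speed; a pose out of reach is approached as far as the arm can. A call with a number of a shift or a turn outside -1 to 1 is refused whole. A call with a gripper value outside its range is refused whole. The fingers move at their own pace and stop on an object; FORCE is the grip in N (left out, the last holds). Time passes only in rows, so rows that do not move let the fingers close. It gives the time, the measured TCP pose, the force, the opening and the grip force at its end, in the units of the state.
- arm.get_state(): the state, without advancing time (a new reading comes with each control period).
- arm.read_camera(name): name is "side" or "top"; returns a dict with "pixels" (420x560x3 uint8, red, green, blue), "fx", "fy", "cx", "cy" (pixels), "k1" (the pictures are not rectified: a ray, as slopes to the right and down, at radius r is drawn at 1 + k1 r^2 times it, then the intrinsics apply), "rvec" (rotation vector, rad) and "tvec" (3), from world to camera coordinates, as OpenCV has them. Camera axes: x right, y down, z forward; pixel columns grow to the right and rows downward; lengths in m; the calibration is good to about 2 mm. A picture is of the moment at which its call begins. There is no depth.
- arm.hand_in(): hands the job in; it is judged then, once.
The state is a dict: "time_s": time; "joints": joint angles; "joint_velocities": joint speeds; "joint_torque": joint torques, N m; "tool_pos": TCP position; "ee_rot": TCP orientation; "ft_force": force on the tool from outside, world axes, zero at the start; "torque": the same for the moment, N m; "gripper_width": opening from 0.0 (shut) to 1.0 (fully open); "gripper_force": force on a finger pad.
Only numpy, scipy, OpenCV 4.12 (cv2) and the standard library are available. Lean on these libraries where they do the work, as an engineer would, in place of code of your own. Each camera call takes 0.05 s, during which the arm holds its last target. There are 200 camera calls.

## Working session

There is one attempt and no reset: what is moved stays moved. The work goes in short steps, Python scripts to look and compute and a shell command to move; the robot and the scene stay as the last step left them, time stands still between calls to the robot, and variables do not carry over. Pictures are saved under pics/ and viewed, at most 10 in all, crops included, and the job is handed in when it is done.

```bash
mkdir -p pics; cat > h.py <<'E'
import numpy as np, cv2
from rig import arm
from scipy.spatial.transform import Rotation as R
def shot(n,f):
    c=arm.read_camera(n); cv2.imwrite(f,c["pixels"][:,:,::-1]); 
    np.savez(f.replace('.png','.npz'),**{k:np.array(v) for k,v in c.items()})
def load(f): return np.load(f.replace('.png','.npz'))
def ray(c,u,v):
    x,y=(u-c['cx'])/c['fx'],(v-c['cy'])/c['fy']; a,b=x,y
    for _ in range(30):
        s=1+c['k1']*(a*a+b*b); a,b=x/s,y/s
    M=R.from_rotvec(c['rvec']).as_matrix(); return -M.T@c['tvec'], M.T@np.array([a,b,1.])
def at_z(c,u,v,z):
    o,d=ray(c,u,v); return o+d*(z-o[2])/d[2]
def proj(c,p):
    q=R.from_rotvec(c['rvec']).as_matrix()@np.array(p,float)+c['tvec']; a,b=q[0]/q[2],q[1]/q[2]; s=1+c['k1']*(a*a+b*b)
    return np.array([c['fx']*a*s+c['cx'],c['fy']*b*s+c['cy']])
E
python3 - <<'E'
from h import *
s=arm.get_state(); print(s, arm.grip_depth)
shot('top','pics/t0.png'); shot('side','pics/s0.png')
for n in 'ts':
    c=load(f'pics/{n}0.png'); print(ray(c,280,210), c['fx'],c['k1'])
E
```

```text
{'time_s': 0.0, 'joints': array([-1.20672048,  0.60015761, -0.00252058,  1.60011945,  0.00180553,
        0.94287729, -0.07979626]), 'joint_velocities': array([ 0.000757  ,  0.00143422, -0.0007811 ,  0.00228103, -0.00035693,
       -0.00098553,  0.00035879]), 'joint_torque': array([ 5.03543597e-04, -7.76438427e+01,  1.56522732e+00, -2.57986879e+01,
        1.23563939e-02,  9.34337731e-03, -4.34839961e-06]), 'tool_pos': array([0.30914725, 0.65527608, 0.23039753]), 'ee_rot': array([-6.86665962e-01, -3.06544271e+00,  2.43322013e-03]), 'ft_force': array([ 0.30343411, -0.35598894,  0.44099974]), 'torque': array([-0.01018185, -0.01477417,  0.03610457]), 'gripper_force': 0.0, 'gripper_width': 1.0015296175126593} 0.0187
(array([ 0.32906153, -0.01930663,  1.57050307]), array([ 0.14804282, -0.00458752, -0.9890499 ])) 534.7641102310499 -0.00034782245319649635
(array([ 0.09097657, -0.77143466,  1.05704905]), array([ 0.31526421,  0.55698972, -0.76857688])) 460.99079252239164 -0.08680001221214066
```

View pics/t0.png

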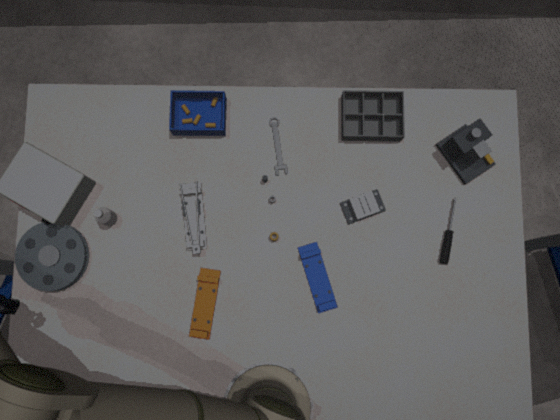

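View pics/s0.png

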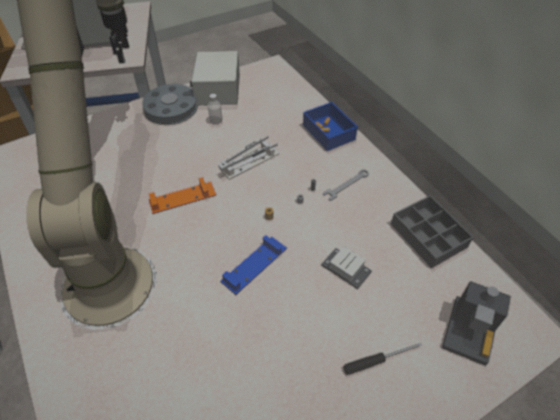

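Top view: the white stand with the tweezers is at (193,217). Its look-alikes are the orange stand at (205,303) and the blue one at (317,277), both empty. The gauge is at (362,206). In the side view the tweezers are at (248,157) and the gauge at (347,265). I choose the white stand and will check it in a close crop.

```bash
python3 - <<'E'
from h import *
t=cv2.imread('pics/t0.png'); s=cv2.imread('pics/s0.png')
def crop(im,x,y,w,h,k): return cv2.resize(im[y:y+h,x:x+w],None,fx=k,fy=k,interpolation=cv2.INTER_CUBIC)
a=crop(t,170,170,50,100,6)   # 300x600
b=crop(t,333,181,60,50,8)    # 480x400
cv2.imwrite('pics/c1.png',cv2.convertScaleAbs(np.hstack([a,np.vstack([b,np.zeros((200,480,3),np.uint8)])]),alpha=1.2))
a=crop(s,212,130,75,50,8); b=crop(s,317,240,60,50,5)
o=np.zeros((600,600,3),np.uint8); o[:400]=a; o[400:,:300]=b[:200]; cv2.imwrite('pics/c2.png',cv2.convertScaleAbs(o,alpha=1.2))
E
```

```text
(no output)
```

View pics/c1.png

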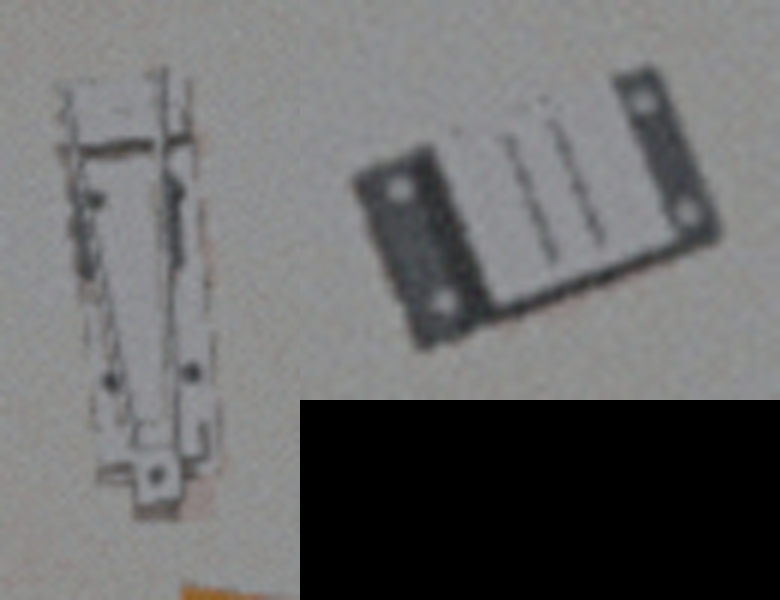

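View pics/c2.png

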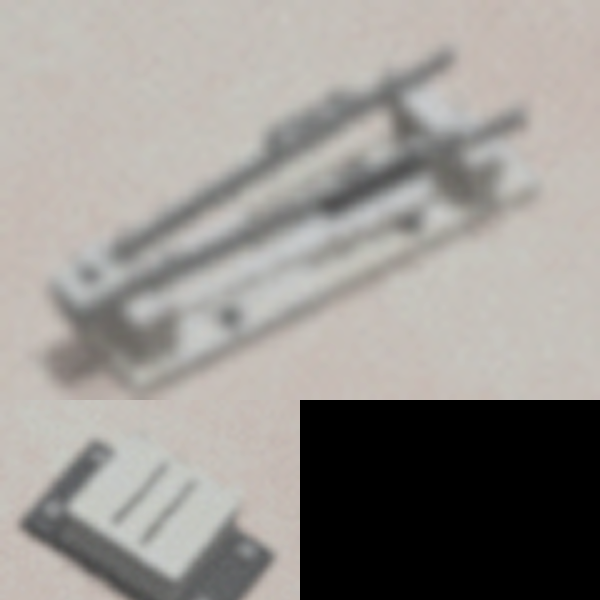

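The crop confirms it: tweezers on the white stand, tips up in the top picture at crop (70,80)/(165,70), bridge at (157,475). The gauge's lines run perpendicular to its foot's long axis. Now fit both poses.

```bash
cat > fit.py <<'E'
from h import *
from scipy.optimize import least_squares
T=load('pics/t0.png');S=load('pics/s0.png')
f=lambda x,y,k,ox,oy:((x+.5)/k-.5+ox,(y+.5)/k-.5+oy)
t1=lambda x,y:f(x,y,6,170,170); g1=lambda x,y:f(x-300,y,8,333,181)
s1=lambda x,y:f(x,y,8,212,130); g2=lambda x,y:f(x,y-400,5,317,240)
def solve(obs,p0):
    def res(p):
        c,s=np.cos(p[2]),np.sin(p[2])
        return np.concatenate([proj(C,[p[0]+c*q[0]-s*q[1],p[1]+s*q[0]+c*q[1],q[2]])-uv for C,q,uv in obs])
    r=least_squares(res,p0,loss='soft_l1'); return r.x,res(r.x).reshape(-1,2)
m=lambda a,b:((a[0]+b[0])/2,(a[1]+b[1])/2)
o=[(T,(.075,0,.044),m(t1(70,78),t1(165,70))),(T,(-.135,0,.05),t1(157,502)),
   (T,(0,0,.05),m(t1(82,235),t1(175,225))),
   (S,(.075,0,.044),m(s1(450,52),s1(522,113))),(S,(-.135,.011,.05),s1(55,283))]
g=[(T,(.025,.009,.04),0),]
lt=[g1(508,138),g1(553,260),g1(556,124),g1(602,242)]; ls=[g2(165,465),g2(117,523),g2(193,483),g2(145,542)]
if __name__=="__main__":
    for n,C,L in(('T',T,lt),('S',S,ls)):
        P=[at_z(C,*p,.04)[:2] for p in L]; print(n,np.round(P,4).tolist(),'c',np.mean(P,0),'dir',(P[1]-P[0]),(P[3]-P[2]))
    for p in o: print(np.round(at_z(p[0],*p[2],p[1][2])[:2],4),p[1])
    d=at_z(*o[0][:1],*o[0][2],.044)-at_z(T,*o[1][2],.05); print(np.degrees(np.arctan2(d[1],d[0])),np.hypot(*d[:2]))
    r=solve(o,[.5,.2,np.arctan2(d[1],d[0])]); print(r[0],np.degrees(r[0][2])); print(r[1].round(1).tolist())
    M=R.from_rotvec(arm.get_state()['ee_rot']).as_matrix(); print(M.round(3))
E
python3 fit.py
```

```text
T [[0.5967, -0.2542], [0.5521, -0.2701], [0.602, -0.2717], [0.5589, -0.2879]] c [ 0.57742696 -0.27093862] dir [-0.04455966 -0.01588306] [-0.0431348  -0.01620248]
S [[0.5957, -0.2555], [0.5526, -0.273], [0.6019, -0.2725], [0.5586, -0.29]] c [ 0.57717687 -0.27274291] dir [-0.04307394 -0.01745092] [-0.04330622 -0.01752792]
[0.6369 0.2384] (0.075, 0, 0.044)
[0.4295 0.2117] (-0.135, 0, 0.05)
[0.5596 0.2295] (0, 0, 0.05)
[0.6335 0.2359] (0.075, 0, 0.044)
[0.4286 0.2119] (-0.135, 0.011, 0.05)
7.351272503494392 0.20906282397640347
[0.56201221 0.22819558 0.14251093] 8.165274984431566
[[-0.2, 0.2], [0.9, 0.4], [0.5, -0.8], [0.3, -0.8], [-1.6, -1.4]]
[[-0.904  0.427 -0.   ]
 [ 0.427  0.904 -0.001]
 [-0.    -0.001 -1.   ]]
```

```bash
R1='x'; python3 -m crank '[[0,0,1,0,0,0,-1],[0,0,1,0,0,0,-1],[0,0,1,0,0,0,-1],[0,0,1,0,0,0,-1],[0,0,1,0,0,0,-1],[0,0,1,0,0,0,-1],[0,0,1,0,0,0,-1],[0,0,1,0,0,0,-1],[0,0,1,0,0,0,-1],[0,0,1,0,0,0,-1],[0,0,1,0,0,0,-1],[0,0,1,0,0,0,-1]]' 20
python3 -m crank '[[0,0,1,0,0,0,-1],[0,0,1,0,0,0,-1],[0,0,1,0,0,0,-1],[0,0,1,0,0,0,-1],[0,0,1,0,0,0,-1],[0,0,1,0,0,0,-1],[0,0,1,0,0,0,-1],[0,0,1,0,0,0,-1],[0,0,1,0,0,0,-1],[0,0,1,0,0,0,-1],[0,0,1,0,0,0,-1],[0,0,1,0,0,0,-1]]' 20
cat > go.py <<'E'
import sys
from h import *
s=arm.get_state(); M=R.from_rotvec(s['ee_rot']).as_matrix()
x,y,z,yaw=map(float,sys.argv[1:5])   # yaw: desired tool-x heading, deg
d=np.array([x,y,z])-s['tool_pos']
Rt=np.array([[np.cos(np.radians(yaw)),np.sin(np.radians(yaw)),0],[np.sin(np.radians(yaw)),-np.cos(np.radians(yaw)),0],[0,0,-1]]).T
Rt=np.column_stack([[np.cos(np.radians(yaw)),np.sin(np.radians(yaw)),0],[np.sin(np.radians(yaw)),-np.cos(np.radians(yaw)),0],[0,0,-1]])
print('t',s['time_s'],'pos',s['tool_pos'].round(4),'w',round(s['gripper_width'],3),'F',s['ft_force'].round(1),'gf',s['gripper_force'],'heading',np.degrees(np.arctan2(M[1,0],M[0,0])).round(2))
print('turn rows',(R.from_matrix(M.T@Rt).as_rotvec(degrees=True)/6).round(3),'shift now axes',(M.T@d/.025).round(3),'shift after turn',(Rt.T@d/.025).round(3),'j7',s['joints'][6].round(2))
E
python3 go.py .562 .229 .10 7.5
```

```text
time_s: 1.1
tool_pos: [0.3091, 0.6555, 0.2308]
ee_rot: [2.362, 2.07, -0.001]
ft_force: [-0.3, 0.0, 0.5]
gripper_width: 1.001
gripper_force: 0.0
time_s: 2.1
tool_pos: [0.309, 0.6556, 0.2308]
ee_rot: [3.128, 0.286, -0.001]
ft_force: [-0.9, 0.4, 0.8]
gripper_width: 0.996
gripper_force: 0.0
t 2.1 pos [0.309  0.6556 0.2308] w 0.996 F [-0.9  0.4  0.8] gf 0.0 heading 10.46
turn rows [0.006 0.004 0.493] shift now axes [ 6.856 18.614  5.241] shift after turn [ 7.805 18.238  5.233] j7 -2.13
```

```bash
python3 -m crank '[[0,0,0.49,0,0,0,-1],[0,0,0,0.39,0.91,0,-1],[0,0,0,0.39,0.91,0,-1],[0,0,0,0.39,0.91,0,-1],[0,0,0,0.39,0.91,0,-1],[0,0,0,0.39,0.91,0,-1],[0,0,0,0.39,0.91,0,-1],[0,0,0,0.39,0.91,0,-1],[0,0,0,0.39,0.91,0,-1],[0,0,0,0.39,0.91,0,-1],[0,0,0,0.39,0.91,0,-1]]'
python3 -m crank '[[0,0,0,0.39,0.91,0,-1],[0,0,0,0.39,0.91,0,-1],[0,0,0,0.39,0.91,0,-1],[0,0,0,0.39,0.91,0,-1],[0,0,0,0.39,0.91,0,-1],[0,0,0,0.39,0.91,0,-1],[0,0,0,0.39,0.91,0,-1],[0,0,0,0.39,0.91,0,-1],[0,0,0,0.39,0.91,0,-1],[0,0,0,0.39,0.91,0.5,-1],[0,0,0,0,0,0.8,-1],[0,0,0,0,0,0,-1]]'
python3 go.py .562 .229 .10 7.5
```

```text
time_s: 3.02
tool_pos: [0.437, 0.4424, 0.231]
ee_rot: [3.134, 0.214, -0.001]
ft_force: [0.5, -0.1, 0.4]
gripper_width: 1.001
gripper_force: 0.0
time_s: 4.02
tool_pos: [0.5633, 0.2295, 0.1961]
ee_rot: [3.133, 0.21, -0.006]
ft_force: [-1.1, 0.4, 0.1]
gripper_width: 0.999
gripper_force: 0.0
t 4.0167 pos [0.5633 0.2295 0.1961] w 0.999 F [-1.1  0.4  0.1] gf 0.0 heading 7.66
turn rows [0.015 0.036 0.026] shift now axes [-0.041  0.008  3.846] shift after turn [-0.056  0.014  3.846] j7 -1.41
```

```bash
python3 -m crank '[[0,0,0,-0.05,0,0.8,-1],[0,0,0,0,0,0.8,-1],[0,0,0,0,0,0.8,-1],[0,0,0,0,0,0.8,-1],[0,0,0,0,0,0.8,-1],[0,0,0,0,0,0.8,-1],[0,0,0,0,0,0.8,-1],[0,0,0,0,0,0.8,-1],[0,0,0,0,0,0.6,-1],[0,0,0,0,0,0,-0.4],[0,0,0,0,0,0,-0.4]]'
python3 go.py .562 .229 .021 7.5; python3 - <<'E'
from h import *
shot('side','pics/s1.png'); shot('top','pics/t1.png')
t=cv2.imread('pics/t1.png'); s=cv2.imread('pics/s1.png')
def crop(im,x,y,w,h,k): return cv2.resize(im[y:y+h,x:x+w],None,fx=k,fy=k,interpolation=cv2.INTER_CUBIC)
cv2.imwrite('pics/c3.png',np.vstack([crop(s,200,100,100,80,4),crop(t,150,170,100,70,4)]))
E
```

```text
time_s: 4.93
tool_pos: [0.5625, 0.2319, 0.0236]
ee_rot: [3.134, 0.215, -0.002]
ft_force: [0.5, -0.8, -0.5]
gripper_width: 0.75
gripper_force: 0.0
t 4.9333 pos [0.5625 0.2319 0.0236] w 0.75 F [ 0.5 -0.8 -0.5] gf 0.0 heading 7.86
turn rows [-0.001  0.015  0.06 ] shift now axes [-0.037  0.112  0.105] shift after turn [-0.036  0.112  0.105] j7 -1.24
```

View pics/c3.png

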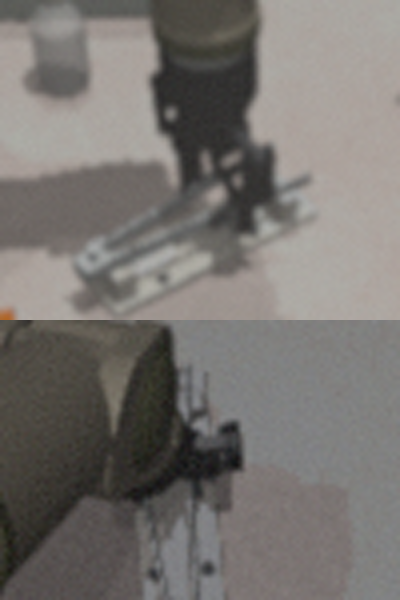

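The side crop shows the fingers straddling the blades at the grip plates (finger at crop (258,185), clear of the foot). Centre slightly and close to a width of about 41 mm.

```bash
python3 -m crank '[[0,0,0,0,0.11,0.1,-0.3],[0,0,0,0,0,0,-0.2],[0,0,0,0,0,0,-0.1],[0,0,0,0,0,0,0],[0,0,0,0,0,0,0.05],[0,0,0,0,0,0,0.05],[0,0,0,0,0,0,0.05],[0,0,0,0,0,0,0.05],[0,0,0,0,0,0,0.05],[0,0,0,0,0,0,0.05]]' 20
python3 go.py .562 .229 .021 7.5
```

```text
time_s: 5.87
tool_pos: [0.5642, 0.2286, 0.0224]
ee_rot: [-3.134, -0.214, -0.003]
ft_force: [-0.5, -0.2, 7.8]
gripper_width: 0.478
gripper_force: 8.6
t 5.8667 pos [0.5642 0.2286 0.0224] w 0.478 F [-0.5 -0.2  7.8] gf 8.597203195095062 heading 7.8
turn rows [-0.006 -0.016  0.049] shift now axes [-0.083 -0.027  0.055] shift after turn [-0.083 -0.026  0.055] j7 -1.23
```

```bash
python3 -m crank '[[0,0,0,0,0,-0.2,0.05],[0,0,0,0,0,-0.3,0.05],[0,0,0,0,0,-0.5,0.05],[0,0,0,0,0,-0.5,0.05],[0,0,0,0,0,-0.7,0.05],[0,0,0,0,0,-0.7,0.05],[0,0,0,0,0,-0.7,0.05],[0,0,0,0,0,-0.7,0.05],[0,0,0,0,0,-0.5,0.05],[0,0,0,0,0,-0.2,0.05],[0,0,0,0,0,0,0.05]]'
python3 go.py .507 -.299 .140 21; python3 - <<'E'
from h import *
shot('side','pics/s2.png')
s=cv2.imread('pics/s2.png')[60:180,190:310]; cv2.imwrite('pics/c4.png',cv2.resize(s,None,fx=5,fy=5,interpolation=cv2.INTER_CUBIC))
E
```

```text
time_s: 6.78
tool_pos: [0.5639, 0.2289, 0.1479]
ee_rot: [-3.133, -0.214, -0.003]
ft_force: [-0.4, 0.0, -1.9]
gripper_width: 0.478
gripper_force: 6.3
t 6.7833 pos [0.5639 0.2289 0.1479] w 0.478 F [-0.4  0.  -1.9] gf 6.308348178863525 heading 7.82
turn rows [-0.006 -0.022 -2.197] shift now axes [-5.129 20.608  0.284] shift after turn [-9.692 18.896  0.314] j7 -1.35
```

View pics/c4.png

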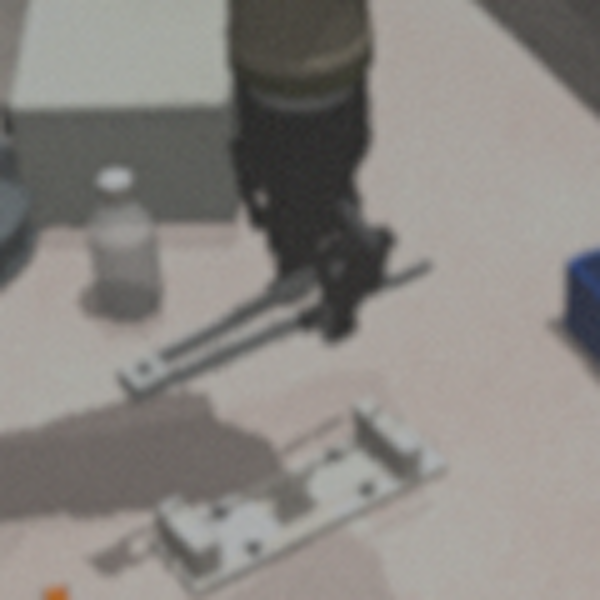

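Lifted cleanly, tweezers level and held (bridge at crop (145,370), front at (430,265)). Carry over to the gauge.

```bash
python3 -m crank '[[0,0,-0.55,0,0,0,0.05],[0,0,-0.55,0,0,0,0.05],[0,0,-0.55,0,0,0,0.05],[0,0,-0.55,0,0,0,0.05],[0,0,0,-0.2,0.4,0,0.05],[0,0,0,-0.4,0.8,0,0.05],[0,0,0,-0.4,0.8,0,0.05],[0,0,0,-0.4,0.8,0,0.05],[0,0,0,-0.4,0.8,0,0.05],[0,0,0,-0.4,0.8,0,0.05],[0,0,0,-0.4,0.8,0,0.05],[0,0,0,-0.4,0.8,0,0.05]]'
python3 -m crank '[[0,0,0,-0.4,0.8,0,0.05],[0,0,0,-0.4,0.8,0,0.05],[0,0,0,-0.4,0.8,0,0.05],[0,0,0,-0.4,0.8,0,0.05],[0,0,0,-0.4,0.8,0,0.05],[0,0,0,-0.4,0.8,0,0.05],[0,0,0,-0.4,0.8,0,0.05],[0,0,0,-0.4,0.8,0,0.05],[0,0,0,-0.4,0.8,0,0.05],[0,0,0,-0.4,0.8,0,0.05],[0,0,0,-0.4,0.8,0,0.05],[0,0,0,-0.4,0.8,0,0.05]]'
python3 go.py .507 -.299 .140 21
```

```text
time_s: 7.83
tool_pos: [0.5462, 0.0596, 0.1457]
ee_rot: [3.089, 0.568, -0.002]
ft_force: [-0.7, 0.4, -0.3]
gripper_width: 0.474
gripper_force: 6.3
time_s: 8.83
tool_pos: [0.5198, -0.2071, 0.1456]
ee_rot: [-3.089, -0.568, 0.002]
ft_force: [0.2, 0.6, -1.9]
gripper_width: 0.476
gripper_force: 6.3
t 8.8333 pos [ 0.5198 -0.2071  0.1456] w 0.476 F [ 0.2  0.6 -1.9] gf 6.315090134739876 heading 20.84
turn rows [-0.006  0.012 -0.026] shift now axes [-1.787  3.252  0.224] shift after turn [-1.796  3.247  0.224] j7 -0.49
```

```bash
python3 -m crank '[[0,0,0,-0.36,0.65,0,0.05],[0,0,0,-0.36,0.65,0,0.05],[0,0,0,-0.36,0.65,0,0.05],[0,0,0,-0.36,0.65,0,0.05],[0,0,0,-0.35,0.65,0,0.05],[0,0,0,0,0,0.7,0.05],[0,0,0,0,0,0.7,0.05],[0,0,0,0,0,0.7,0.05],[0,0,0,0,0,0.7,0.05],[0,0,0,0,0,0.7,0.05],[0,0,0,0,0,0,0.05],[0,0,0,0,0,0,0.05]]'
python3 go.py .507 -.299 .045 21; python3 - <<'E'
from h import *
shot('side','pics/s3.png'); shot('top','pics/t3.png')
s=cv2.imread('pics/s3.png')[200:300,290:390]; t=cv2.imread('pics/t3.png')[175:250,325:400]
o=np.zeros((600,800,3),np.uint8); o[:500,:500]=cv2.resize(s,(500,500),interpolation=2)
cv2.imwrite('pics/c5.png',np.hstack([cv2.resize(s,(450,450),interpolation=2),np.pad(cv2.resize(t,(340,340),interpolation=2),((0,110),(0,0),(0,0)))]))
E
```

```text
time_s: 9.83
tool_pos: [0.5071, -0.2976, 0.0578]
ee_rot: [-3.088, -0.569, 0.004]
ft_force: [0.1, -0.4, -1.0]
gripper_width: 0.478
gripper_force: 6.3
t 9.8333 pos [ 0.5071 -0.2976  0.0578] w 0.478 F [ 0.1 -0.4 -1. ] gf 6.318036988377571 heading 20.88
turn rows [-0.018  0.021 -0.02 ] shift now axes [-0.021  0.052  0.513] shift after turn [-0.022  0.051  0.513] j7 -0.28
```

View pics/c5.png

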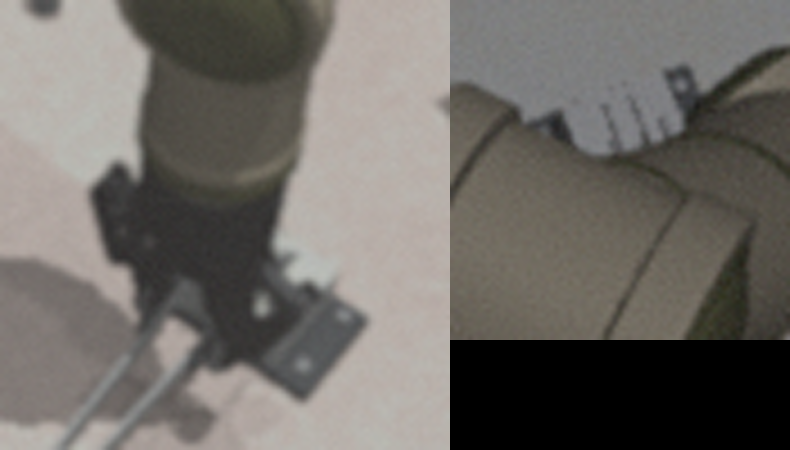

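Side view: the gripper hides the deck. Top view: the tips and line ends show around crop (605–670, 90–140). Enlarge the top crop.

```bash
python3 - <<'E'
from h import *
t=cv2.imread('pics/t3.png')[180:216,345:385]
cv2.imwrite('pics/c6.png',cv2.convertScaleAbs(cv2.resize(t,None,fx=16,fy=16,interpolation=2),alpha=1.5))
E
```

```text
(no output)
```

View pics/c6.png

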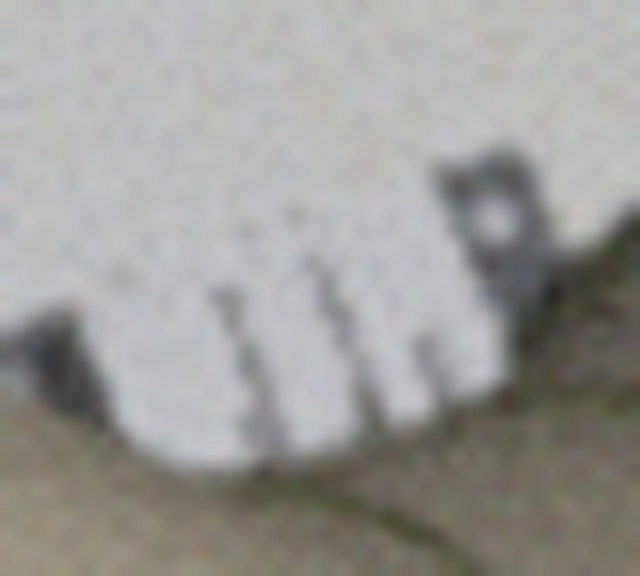

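Lines run from crop (230,295) and (318,260) downwards. The right tip is at (430,338) and the left tip is about at (255,405), merging with the left line.

```bash
python3 - <<'E'
from h import *
C=load('pics/t3.png'); f=lambda x,y:((x+.5)/16-.5+345,(y+.5)/16-.5+180)
s=arm.get_state(); h=np.radians(20.9); X=np.array([np.cos(h),np.sin(h)]);Y=np.array([-np.sin(h),np.cos(h)]); p=s['tool_pos'][:2]
for n,u,z in(('lineL end',(226,288),.04),('lineR end',(316,257),.04),('lineR low',(372,415),.04),('tipR',(428,335),.0795),('tipL?',(252,405),.0795)):
    q=at_z(C,*f(*u),z)[:2]; print(n,q.round(4),'in tool: along',((q-p)@X).round(4),'left',((q-p)@Y).round(4))
g=load('pics/t0.png')
for z,x,y in((.0795,.073,-.0175),(.0795,.073,.0175)):
    q=proj(C,[*(p+x*X+y*Y),z]); print((q-[345,180]+.5)*16-.5)
E
```

```text
lineL end [ 0.5975 -0.2545] in tool: along 0.0989 left 0.0088
lineR end [ 0.6034 -0.2709] in tool: along 0.0985 left -0.0087
lineR low [ 0.5745 -0.2807] in tool: along 0.068 left -0.0075
tipR [ 0.5826 -0.284 ] in tool: along 0.0744 left -0.0135
tipL? [ 0.5697 -0.2528] in tool: along 0.0735 left 0.0203
[451.73467186 334.49182374]
[267.48214396 402.07166752]
```

```bash
python3 -m crank '[[0,0,0,0,0.05,0.3,0.05],[0,0,0,0,0,0.3,0.05],[0,0,0,0,0,0,0.05],[0,0,0,0,0,0,0.05]]'; python3 go.py .507 -.299 .042 21
python3 - <<'E'
from h import *
for n,f in(('top','t4'),('side','s4')):
    shot(n,f'pics/{f}.png'); A=np.mean([arm.read_camera(n)['pixels'] for _ in range(12)],0)[:,:,::-1]; np.save(f'pics/{f}.npy',A)
t=np.load('pics/t4.npy')[180:214,347:381]; s=np.load('pics/s4.npy')[240:340,270:370]; g=cv2.imread('pics/t0.png')[183:229,338:388]
up=lambda i,k,a:cv2.convertScaleAbs(cv2.resize(i,None,fx=k,fy=k,interpolation=2),alpha=a)
o=np.zeros((544,800,3),np.uint8); o[:,:544]=up(t,16,1.5); o[:250,548:798]=up(s,2.5,1.2); o[260:490,548:798]=up(g,5,1.5)
cv2.imwrite('pics/c7.png',o)
E
```

```text
time_s: 10.27
tool_pos: [0.5088, -0.2983, 0.0435]
ee_rot: [-3.088, -0.573, 0.001]
ft_force: [-0.3, -0.2, 0.1]
gripper_width: 0.474
gripper_force: 6.3
t 10.2667 pos [ 0.5088 -0.2983  0.0435] w 0.474 F [-0.3 -0.2  0.1] gf 6.315812766551971 heading 21.01
turn rows [-0.005  0.003  0.001] shift now axes [-0.077 -0.001  0.061] shift after turn [-0.077 -0.001  0.061] j7 -0.27
```

View pics/c7.png

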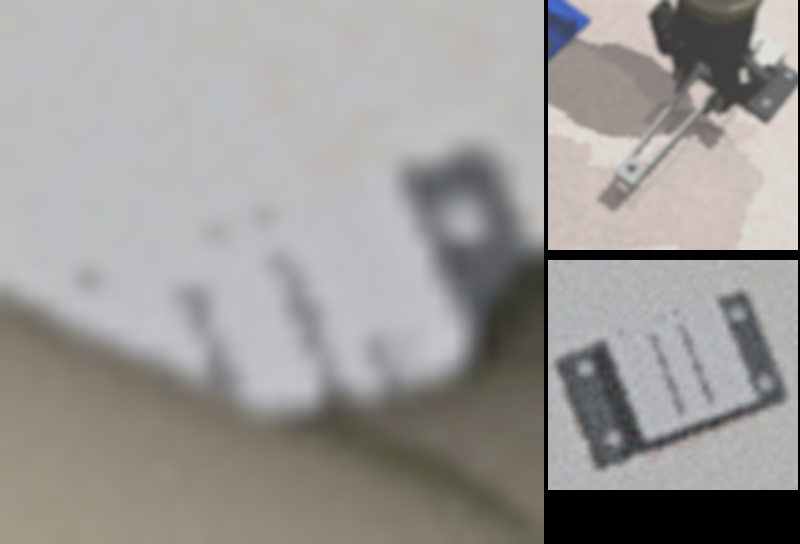

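```bash
cat > m.py <<'E'
from h import *
def rel(n,C,u,z,p,h):
    h=np.radians(h); X=np.array([np.cos(h),np.sin(h)]);Y=np.array([-X[1],X[0]]); q=at_z(C,*u,z)[:2]-np.array(p)
    print(n,'along %.1f left %.1f mm'%(1e3*q@X,1e3*q@Y))
E
python3 - <<'E'
from m import *
f=lambda x,y,k,ox,oy:((x+.5)/k-.5+ox,(y+.5)/k-.5+oy)
S2=load('pics/s2.png');S4=load('pics/s4.png');T4=load('pics/t4.png');T0=load('pics/t0.png');S0=load('pics/s0.png')
c4=lambda x,y:f(x,y,5,190,60)
p=(.5639,.2289);zu=.1479+.0136
for n,u,z in(('hole',(145,370),.014),('backL top',(122,376),.014),('backR',(142,396),.010),('tipR',(430,264),.008)): rel('lift '+n,S2,c4(*u),zu+z,p,7.82)
p=(.5088,-.2983);zu=.0435+.0136
rel('s4 hole',S4,f(632-548,168,2.5,270,240),zu+.014,p,21)
rel('s4 back',S4,f(624-548,186,2.5,270,240),zu+.01,p,21)
t=lambda x,y:f(x,y,16,347,180)
for n,u,z in(('Lend',(187,285),.04),('Rend',(278,253),.04),('Rlow',(328,388),.04),('Llow',(222,370),.04),('tipR',(377,338),zu+.008)): rel('t4 '+n,T4,t(*u),z,p,21)
p=(.5642,.2286)
rel('t0 hole',T0,f(157,475,6,170,170),.05,p,7.8); rel('s0 hole',S0,f(90,272,8,212,130),.05,p,7.8)
rel('t0 tips',T0,f(117.5,74,6,170,170),.044,p,7.8)
# gauge headings from t0
g=lambda x,y:f(x-300,y,8,333,181)
for a,b,z in(((357,182),(422,348),.01),((652,68),(718,238),.01),((437,150),(492,315),.04),((508,138),(553,260),.04),((556,124),(602,242),.04)):
    d=at_z(T0,*g(*a),z)-at_z(T0,*g(*b),z); print('hd',np.degrees(np.arctan2(d[1],d[0])).round(1))
E
```

```text
lift hole along -124.5 left -4.6 mm
lift backL top along -137.9 left -0.8 mm
lift backR along -136.0 left -18.7 mm
lift tipR along 70.3 left -22.1 mm
s4 hole along -122.7 left -1.8 mm
s4 back along -140.7 left -6.3 mm
t4 Lend along 99.5 left 10.1 mm
t4 Rend along 99.2 left -7.5 mm
t4 Rlow along 73.0 left -6.9 mm
t4 Llow along 82.7 left 9.9 mm
t4 tipR along 76.0 left -13.0 mm
t0 hole along -123.0 left 0.2 mm
s0 hole along -122.5 left -1.4 mm
t0 tips along 73.3 left -0.1 mm
hd 21.0
hd 20.3
hd 17.9
hd 19.6
hd 20.6
```

Lines' mid-axis lies at +1.3 mm and the tips' middle at about +1.5 mm left of the tool axis. Along the lines they agree within about 1 mm, so it is aligned. Squeeze in steps.

```bash
python3 -m crank '[[0,0,0,-0.03,0,0.1,0.08],[0,0,0,0,0,0,0.12],[0,0,0,0,0,0,0.16],[0,0,0,0,0,0,0.19],[0,0,0,0,0,0,0.21],[0,0,0,0,0,0,0.21],[0,0,0,0,0,0,0.21],[0,0,0,0,0,0,0.21]]' 20; python3 go.py .507 -.299 .037 21
```

```text
time_s: 12.23
tool_pos: [0.5084, -0.2988, 0.0413]
ee_rot: [3.089, 0.573, 0.0]
ft_force: [-0.1, 0.8, -1.6]
gripper_width: 0.397
gripper_force: 12.5
t 12.2333 pos [ 0.5084 -0.2988  0.0413] w 0.397 F [-0.1  0.8 -1.6] gf 12.460793405771255 heading 21.01
turn rows [ 0.001 -0.001  0.001] shift now axes [-0.054 -0.013  0.173] shift after turn [-0.054 -0.013  0.173] j7 -0.27
```

```bash
python3 -m crank '[[0,0,0,0,0,0.08,0.225],[0,0,0,0,0,0.08,0.225],[0,0,0,0,0,0,0.225],[0,0,0,0,0,0,0.225],[0,0,0,0,0,0,0.225]]' 20; python3 go.py .507 -.299 .037 21
python3 - <<'E'
from h import *
shot('top','pics/t5.png'); A=np.mean([arm.read_camera('top')['pixels'] for _ in range(20)],0)[:,:,::-1]; np.save('pics/t5.npy',A)
t=A[182:212,350:382]; cv2.imwrite('pics/c8.png',cv2.convertScaleAbs(cv2.resize(t,None,fx=20,fy=20,interpolation=2),alpha=2.2,beta=-130))
E
```

```text
time_s: 12.65
tool_pos: [0.5083, -0.2988, 0.0372]
ee_rot: [-3.089, -0.572, 0.0]
ft_force: [0.2, 0.7, -1.0]
gripper_width: 0.39
gripper_force: 13.1
t 12.65 pos [ 0.5083 -0.2988  0.0372] w 0.39 F [ 0.2  0.7 -1. ] gf 13.119920790195465 heading 21.0
turn rows [-0.  0. -0.] shift now axes [-0.05  -0.012  0.01 ] shift after turn [-0.05  -0.012  0.01 ] j7 -0.27
```

View pics/c8.png

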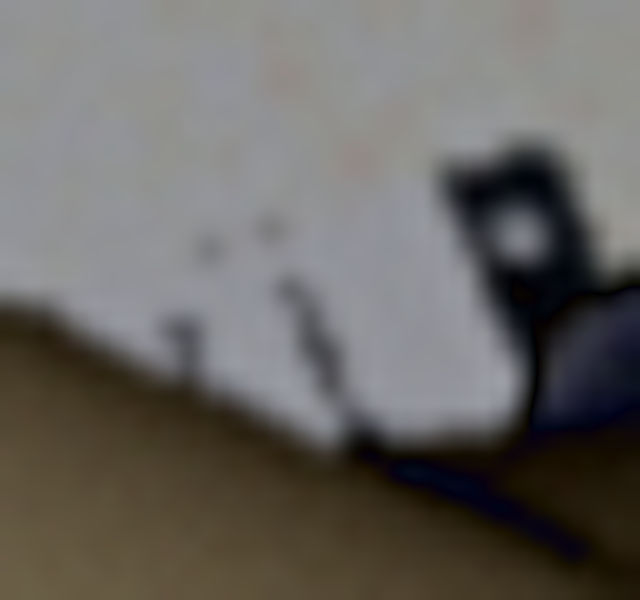

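The right line runs from crop (287,285) down to (340,420), with a bulge near (328,350) where the right tip lies over it. The left tip is hidden behind the arm. Compare this with predictions numerically.

```bash
python3 - <<'E'
from h import *
C=load('pics/t5.png'); A=np.load('pics/t5.npy').mean(2).astype(np.float32); h=np.radians(21); X=np.array([np.cos(h),np.sin(h)]);Y=np.array([-X[1],X[0]]); p=np.array([.5083,-.2988])
P=lambda x,y,z: (proj(C,[*(p+x*1e-3*X+y*1e-3*Y),z])-[350,182]+.5)*20-.5
print('tipR inner top/mid/bottom', *[P(74.5,1.4-9,z).round() for z in(.058,.054,.050)])
# darkness profile vs lateral (mm) on deck plane z=.04 
ys=np.arange(-18,3,1.)
print('y  ',ys.astype(int))
B={n:np.load(f'pics/{n}.npy').mean(2).astype(np.float32) for n in('t4','t5')}; Q={'t4':np.array([.5088,-.2983]),'t5':p}
for n in('t4','t5'):
  for x in(98,94,90,86,82,80,78,76,74,72,70):
    uv=np.array([proj(C,[*(Q[n]+x*1e-3*X+y*1e-3*Y),.04]) for y in ys],np.float32)
    print(n,x,cv2.remap(B[n],uv[None,:,0],uv[None,:,1],1)[0].round().astype(int))
E
```

```text
tipR inner top/mid/bottom [375. 417.] [371. 422.] [366. 426.]
y   [-18 -17 -16 -15 -14 -13 -12 -11 -10  -9  -8  -7  -6  -5  -4  -3  -2  -1
   0   1   2]
t4 98 [127 127 127 127 128 127 126 124 121 117 113 112 115 118 123 125 126 127
 127 128 128]
t4 94 [126 126 127 127 126 125 124 119 113 107 108 111 116 120 123 126 127 127
 127 127 127]
t4 90 [127 127 127 127 127 125 122 118 113 107 102 101 108 116 122 124 126 127
 127 127 127]
t4 86 [127 127 127 127 125 123 120 113 107 100 101 104 109 115 122 126 128 128
 128 128 128]
t4 82 [126 127 128 128 128 126 123 119 115 109 104 102 108 116 122 125 127 128
 128 128 128]
t4 80 [122 123 125 125 126 127 124 119 115 111 109 109 113 118 123 127 127 128
 129 129 129]
t4 78 [110 113 118 123 124 125 125 120 114 108 109 112 117 121 124 127 129 129
 130 129 129]
t4 76 [107 108 113 119 124 124 122 120 114 108 102 107 115 122 124 125 127 128
 127 127 126]
t4 74 [107 107 111 117 122 124 121 117 111 103  97  94 101 111 119 121 122 121
 118 116 113]
t4 72 [103 107 112 114 115 116 111 104  95  88  84  80  82  91  97 101 100 101
 100  98  95]
t4 70 [ 89  93  9
[... 376 characters left out ...]
7 126 124 122 118 110 102  98 102 109 116 120 124 128 128
 128 127 125]
t5 82 [127 127 127 127 127 127 124 121 117 112 107 103 108 116 122 125 125 124
 121 116 109]
t5 80 [127 127 127 128 127 127 125 120 115 111 110 111 114 119 122 123 120 115
 108 101  95]
t5 78 [127 127 127 126 125 123 120 116 111 106 103 107 111 117 116 115 112 105
  97  90  85]
t5 76 [126 126 126 125 122 117 110 102  96  93  91  94 100 104 106 102  97  91
  85  79  76]
t5 74 [121 119 117 115 111 108  99  88  80  77  76  76  80  83  86  86  84  82
  80  78  76]
t5 72 [110 107 103  99  93  88  82  74  66  60  63  66  69  73  76  78  77  76
  76  77  77]
t5 70 [87 83 79 76 72 69 67 66 64 63 65 67 69 71 73 75 77 78 78 79 80]
```

```bash
python3 - <<'E'
from h import *
C=load('pics/t5.png'); h=np.radians(21); X=np.array([np.cos(h),np.sin(h)]);Y=np.array([-X[1],X[0]])
def prof(A,p,ys,xs,z):
  print('y',ys.astype(int))
  for x in xs:
    uv=np.array([proj(C,[*(p+x*1e-3*X+y*1e-3*Y),z]) for y in ys],np.float32)
    print(x,cv2.remap(A,uv[None,:,0],uv[None,:,1],1)[0].round().astype(int))
A4=np.load('pics/t4.npy').mean(2).astype(np.float32); A3=cv2.GaussianBlur(cv2.imread('pics/t3.png').mean(2).astype(np.float32),(0,0),.7)
prof(A4,np.array([.5088,-.2983]),np.arange(-22,-6,1.),(79,77,76,75,74,73,72,70),.061)
print('t3');p3=np.array([.5071,-.2976])
prof(A3,p3,np.arange(-22,-6,1.),(79,77,75,73,71,69,67,65),.0755)
prof(A3,p3,np.arange(8,28,1.),(79,77,75,73,71,69,67,65),.0755)
print('deck L/R lines t3')
prof(A3,p3,np.arange(-16,16,1.),(98,94,90,86,82),.04)
E
```

```text
y [-22 -21 -20 -19 -18 -17 -16 -15 -14 -13 -12 -11 -10  -9  -8  -7]
79 [128 128 128 127 127 126 125 125 125 126 127 127 127 127 126 122]
77 [127 127 126 125 125 124 122 119 116 117 120 123 124 125 126 123]
76 [127 126 125 124 123 121 119 116 112 111 115 120 124 124 125 123]
75 [127 126 124 123 121 119 116 112 110 107 112 117 124 124 124 124]
74 [127 126 124 122 119 117 115 112 109 107 110 115 121 124 123 122]
73 [128 126 124 122 119 117 114 111 109 106 106 113 120 124 123 120]
72 [128 126 124 122 120 117 114 110 108 107 107 113 119 124 123 120]
70 [126 125 124 120 117 114 109 105 101 104 109 113 114 115 115 108]
t3
y [-22 -21 -20 -19 -18 -17 -16 -15 -14 -13 -12 -11 -10  -9  -8  -7]
79 [124 125 125 125 125 124 123 123 124 125 126 127 127 127 127 126]
77 [124 125 124 123 121 120 119 118 119 120 122 123 125 127 127 125]
75 [124 124 123 121 118 116 114 112 111 113 116 120 122 124 126 124]
73 [125 124 123 121 117 113 111 109 108 109 112 117 120 122 124 124]
71 [124 124 122 120 116 113 109 107 107 107 110 114 119 121 122 123]
69 [121 123 120 117 114 111 108 104 104 106 109 113 117 121 122 
[... 1015 characters left out ...]
8   9  10  11  12  13  14  15]
98 [125 124 123 121 119 117 116 115 115 118 120 122 124 125 126 126 126 126
 125 123 121 118 115 111 110 111 113 115 119 122 125 126]
94 [126 124 122 120 116 113 110 110 112 115 118 121 124 126 126 127 127 127
 126 125 122 119 116 114 111 110 112 116 120 122 124 126]
90 [126 124 122 118 114 110 108 107 107 111 115 119 122 124 127 127 128 128
 127 125 123 120 117 114 112 112 114 116 119 123 126 126]
86 [127 125 122 119 115 112 108 108 110 113 117 120 123 126 127 127 128 127
 126 125 121 118 113 110 107 105 108 112 116 120 123 126]
82 [127 126 125 121 118 115 113 112 112 115 119 122 124 126 127 127 127 127
 125 123 121 117 113 109 107 107 108 111 115 120 124 125]
```

Estimates put the tips' middle about 0.8 mm left of the lines' axis, with a slight in-hand yaw. A 0.6° clockwise turn corrects both.

```bash
python3 -m crank '[[0,0,0.1,0,0,0,0.225],[0,0,0,0,0,0,0.225],[0,0,0,0,0,0,0.225],[0,0,0,0,0,0,0.225],[0,0,0,0,0,0,0.225],[0,0,0,0,0,0,0.225],[0,0,0,0,0,0,0.225],[0,0,0,0,0,0,0.225]]' 20; python3 go.py .5083 -.2988 .037 20.4
```

```text
time_s: 14.37
tool_pos: [0.5083, -0.2988, 0.0373]
ee_rot: [3.092, 0.556, 0.0]
ft_force: [-0.2, 0.6, -1.5]
gripper_width: 0.391
gripper_force: 13.1
t 14.3667 pos [ 0.5083 -0.2988  0.0373] w 0.391 F [-0.2  0.6 -1.5] gf 13.115136623382568 heading 20.4
turn rows [ 0. -0.  0.] shift now axes [ 0.    -0.001  0.012] shift after turn [ 0.    -0.001  0.012] j7 -0.27
```

Steady: width 33.2 mm and 13.1 N both give a gap of about 18 mm.

```bash
python3 -c "
from rig import arm
print(arm.hand_in())"
```

```text
the job is handed in; nothing more can be done
None
```

I handed the job in with the tweezers held level over the gauge at a tip gap of about 18 mm, tips an estimated 1.5 cm above the deck. Gripper width and force agree on the gap, but the arm hid the tips, so their alignment over the lines is worked out from earlier pictures (good to about 1 mm) and not seen directly.

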